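# Lay out the gearbox gears in the colour-coded dishes

## Task

Put the four steel gears from the stripped gearbox into the parts dishes, hub up and in the middle of the dish, in order from the largest to the smallest: the largest into the red dish, then the next into the yellow, then the next into the green, and last the smallest into the blue. Set each gear down and let go of it before starting on the next, and do not drop or throw any. Leave the bronze gear and the black rubber ring where they lie.

Things in the scene. Friction and masses are not known exactly. Their poses are not given: they have to be found in the camera images.
- gear70_center (a point): the largest of the four steel (grey) gears: a toothed wheel of 70 mm outer diameter and 16 mm thickness, lying flat, with a plain round hub of 24 mm diameter standing 28 mm up from the middle of its upper face (44 mm tall in all, hub from 16 to 44 mm above its underside; about 0.36 kg). It is loose; best gripped by the hub. Point: on its axis, half-way up (22 mm above its underside); z axis up along the hub
- gear58_center (a point): the second largest of the four steel (grey) gears: a toothed wheel of 58 mm outer diameter and 16 mm thickness, lying flat, with a plain round hub of 24 mm diameter standing 28 mm up from the middle of its upper face (44 mm tall in all, hub from 16 to 44 mm above its underside; about 0.26 kg). It is loose; best gripped by the hub. Point: on its axis, half-way up (22 mm above its underside); z axis up along the hub
- gear46_center (a point): the third largest of the four steel (grey) gears: a toothed wheel of 46 mm outer diameter and 16 mm thickness, lying flat, with a plain round hub of 24 mm diameter standing 28 mm up from the middle of its upper face (44 mm tall in all, hub from 16 to 44 mm above its underside; about 0.17 kg). It is loose; best gripped by the hub. Point: on its axis, half-way up (22 mm above its underside); z axis up along the hub
- gear34_center (a point): the smallest of the four steel (grey) gears: a toothed wheel of 34 mm outer diameter and 16 mm thickness, lying flat, with a plain round hub of 24 mm diameter standing 28 mm up from the middle of its upper face (44 mm tall in all, hub from 16 to 44 mm above its underside; about 0.1 kg). It is loose; best gripped by the hub. Point: on its axis, half-way up (22 mm above its underside); z axis up along the hub
- bronze_gear_center (a point): a bronze (orange-brown) gear of the same make, 52 mm diameter, 16 mm thick, same hub, 44 mm tall, loose: not to be moved. Point: on its axis, 22 mm above its underside; z up
- rubber_ring_center (a point): a black rubber ring, 60 mm outer and 34 mm inner diameter, 20 mm tall, lying flat, loose: not to be moved. Point: its centre, 10 mm above its underside; z up
- red_dish: red round parts dish with a low rim, fixed to the bench: 100 mm outer diameter, 12 mm tall, inner floor about 90 mm across and 4 mm above the bench. Origin: centre of its underside, on the bench top; z up
- yellow_dish: yellow round parts dish with a low rim, fixed to the bench: 100 mm outer diameter, 12 mm tall, inner floor about 90 mm across and 4 mm above the bench. Origin: centre of its underside, on the bench top; z up
- green_dish: green round parts dish with a low rim, fixed to the bench: 100 mm outer diameter, 12 mm tall, inner floor about 90 mm across and 4 mm above the bench. Origin: centre of its underside, on the bench top; z up
- blue_dish: blue round parts dish with a low rim, fixed to the bench: 100 mm outer diameter, 12 mm tall, inner floor about 90 mm across and 4 mm above the bench. Origin: centre of its underside, on the bench top; z up
Not all that is in view belongs to the job. What is shaped like the part that bears gear58_center but purple is not meant. What is shaped like the part that bears gear70_center but turquoise is not meant.

How it is judged:
On the way, in this order (a step that is already met when the one before it is completed fails the run):
1. the largest steel gear stands hub up in the middle of the red dish, let go (horizontal distance between gear70_center and red_dish below 0.015 m and height (world z) of gear70_center below 0.031 m and angle between gear70_center's own z axis and vertical below 0.12 rad and contact force between the fingers and gear70 below 0.1 N), for 0.2 s.
2. the second largest steel gear stands hub up in the middle of the yellow dish, let go (horizontal distance between gear58_center and yellow_dish below 0.015 m and height (world z) of gear58_center below 0.031 m and angle between gear58_center's own z axis and vertical below 0.12 rad and contact force between the fingers and gear58 below 0.1 N), for 0.2 s.
3. the third largest steel gear stands hub up in the middle of the green dish, let go (horizontal distance between gear46_center and green_dish below 0.015 m and height (world z) of gear46_center below 0.031 m and angle between gear46_center's own z axis and vertical below 0.12 rad and contact force between the fingers and gear46 below 0.1 N), for 0.2 s.
4. the smallest steel gear stands hub up in the middle of the blue dish, let go (horizontal distance between gear34_center and blue_dish below 0.015 m and height (world z) of gear34_center below 0.031 m and angle between gear34_center's own z axis and vertical below 0.12 rad and contact force between the fingers and gear34 below 0.1 N), for 0.2 s.
At the end, for the whole second after the job is handed in: All four steel gears rest on the floors of their dishes (70 mm in red, 58 mm in yellow, 46 mm in green, 34 mm in blue), hub up within 0.12 rad, axis within 15 mm of the dish's centre, released and at rest (all of step 1 and all of step 2 and all of step 3 and all of step 4 and linear speed of each of gear70, gear58, gear46, gear34 below 0.02 m/s); the robot touches nothing.
It fails at once if the bronze gear or the rubber ring is moved by more than 15 mm (distance of any of bronze_gear_center, rubber_ring_center from where it was at the start of the episode above 0.015 m).
It fails at once if a steel gear is dropped or thrown (free of the fingers more than about 25 mm above its resting height in a dish) ((height (world z) of gear70_center above 0.052 m and contact force between the fingers and gear70 below 0.05 N) or (height (world z) of gear58_center above 0.052 m and contact force between the fingers and gear58 below 0.05 N) or (height (world z) of gear46_center above 0.052 m and contact force between the fingers and gear46 below 0.05 N) or (height (world z) of gear34_center above 0.052 m and contact force between the fingers and gear34 below 0.05 N)).
It also fails if it takes over 112 s, if anything falls off the work surface, if the arm or the gripper's body presses on something with over 40 N, if the wrist force passes 120 N, or if a joint passes its speed limit or range.

## Robot

A 7-joint arm with a two-finger parallel gripper is mounted at the origin on the work surface. World frame = base frame: x ahead of the robot, y to its left, z up, the work surface at z = 0. Lengths are in m, angles in rad, forces in N, time in s.
With the tool pointing down it reaches from about 0.425 to 0.925 m from the base axis. Payload 6.8 kg.
Tool frame: the origin (TCP) lies midway between the tips of the shut fingers; the grasp point (between the pads) lies 19 mm behind it; z points along the fingers, y is the direction in which the jaws open and shut (so a half turn about z gives the same grasp; the last joint's range is limited). The gripper opens to 85 mm and grips with 20 to 120 N. Pads are 22 mm wide; open, the fingers measure 114 mm over their backs; the gripper's body (76 mm by 85 mm) begins 54 mm behind the grasp point. The pads swing forward as they close: fully open they stand 13 mm farther back than shut.
Start: joints at [1.036, 0.477, 0.022, 1.555, -0.011, 1.109, -0.083], TCP at [0.279, -0.614, 0.231] pointing down, gripper open.
Joint ranges: [-2.96, 2.96], [-0.34, 2.1], [-1.41, 1.46], [0.24, 2.44], [-1.37, 4.51], [0.17, 1.92], [-2.96, 2.96]. Speed limits (rad/s): [2.39, 2.39, 3.14, 3.14, 3.14, 3.14, 3.14].

## Interface

Orientations are given as a unit quaternion [w, x, y, z].
In Python, from station import * gives the robot as it stands. The module is installed in compiled form; this text tells all that it offers.
- The arm moves only by the tool jog_arm, never from a script. Its arguments are lists of equal length, an entry for each row: "dp": the shift along the tool's x, y, z in units of 25 mm (1.0 is 25 mm), a list of three; "angular": the turn, a rotation vector about the tool's x, y, z in units of 5 degrees (1.0 is 5 degrees), a list of three; "claw": the finger opening in mm, from 0 to 85.4. A call has exactly 5 rows; each row is the pose to reach, as a shift and turn from the pose commanded when the call began, along the tool's axes at that moment; what a row does not reach only later rows make up. A row lasts 1/10 s, in which the tool goes at most 50 mm and 8.59 degrees, less where a joint would pass 70% of its speed; a pose out of reach is approached as far as the arm can. A call with a gripper value outside its range is refused whole. The fingers move at their own pace and stop on an object; "grip_force" is the grip in N (left out, the last holds). Time passes only in rows, so rows that repeat a pose let the fingers close, or fill a call up. It gives the time, the measured TCP pose, the force and the opening at its end, in the units of the state.
- get_obs(): the state, without advancing time (a new reading comes with each control period).
- read_camera(name): name is "scene" or "top" or "wrist"; returns a dict with "pixels" (400x640x3 uint8, blue, green, red), "camera_matrix" (3x3 intrinsics, pixels), "rvec" (rotation vector, rad) and "tvec" (3), from world to camera coordinates, as OpenCV has them. Camera axes: x right, y down, z forward; pixel columns grow to the right and rows downward; lengths in m; the calibration is good to about 2 mm. A picture is of the moment at which its call begins. There is no depth.
- hand_in(): hands the job in, once; it reports no verdict.
The state is a dict: "t": time; "q": joint angles; "joint_vel": joint speeds; "joint_torque": joint torques, N m; "eef_pos": TCP position; "tool_rot": TCP orientation; "contact_force": force on the tool from outside, world axes, zero at the start; "torque": the same for the moment, N m; "gripper_width": opening from 0.0 (shut) to 1.0 (fully open).
Only numpy, scipy, OpenCV 4.12 (cv2) and the standard library are available. Lean on these libraries where they do the work, as an engineer would, in place of code of your own. Each camera call takes 0.05 s, during which the arm holds its last target.

## Working session

There is one attempt and no reset: what is moved stays moved. The work goes in short steps, Python scripts to look and compute and a tool call to move; the robot and the scene stay as the last step left them, time stands still between calls to the robot, and variables do not carry over. Pictures are saved under pics/ and viewed, and the job is handed in when it is done.

Besides the shell and the picture viewer there is one more tool, called after "Request:" in YAML: its name, and indented under it one key for each argument. jog_arm: Moves the arm, as the interface text tells. Its arguments: {"type":"object","properties":{"dp":{"type":"array","items":{"type":"array","items":{"type":"number"}}},"angular":{"type":"array","items":{"type":"array","items":{"type":"number"}}},"claw":{"type":"array","items":{"type":"number"}},"grip_force":{"type":"number"}},"required":["dp","angular","claw"]}

```bash
mkdir -p pics
python3 - <<'E'
from station import *
import cv2
for n in ["scene","top","wrist"]:
    c=read_camera(n); cv2.imwrite(f"pics/{n}0.png",c["pixels"])
    import numpy as np
    np.savez(f"{n}0.npz",**c)
    print(n,c["camera_matrix"].tolist(),c["rvec"],c["tvec"])
print(get_obs())
E
```

```text
scene [[403.3379104415472, 0.0, 316.67640542554386], [0.0, 403.3379104415472, 197.94108002332803], [0.0, 0.0, 1.0]] [ 1.18655462  2.25926395 -1.02278955] [ 0.27777007 -0.2222729   1.35257762]
top [[378.7223684957497, 0.0, 315.98517259342793], [0.0, 378.7223684957497, 203.99156843727047], [0.0, 0.0, 1.0]] [ 2.14328788 -2.19251408  0.09279056] [0.01190107 0.48037107 0.85540748]
wrist [[307.1509536697695, 0.0, 318.05412886733046], [0.0, 307.1509536697695, 201.66948356830275], [0.0, 0.0, 1.0]] [-2.44903488  1.57522768  0.21243137] [-0.6733804  -0.03448119  0.37911801]
{'t': 0.15, 'q': array([ 1.03588202,  0.47763125,  0.02232915,  1.55617761, -0.01148188,
        1.10928333, -0.08312612]), 'joint_vel': array([ 0.00117036, -0.00331801,  0.00015043, -0.00091419, -0.00086031,
       -0.00064997, -0.000414  ]), 'joint_torque': array([ 2.58651497e-03, -5.96929228e+01,  1.61017690e+00, -2.81493938e+01,
        1.26850701e-02,  6.59911035e-03, -5.35168155e-06]), 'eef_pos': array([ 0.27925503, -0.61405186,  0.23055435]), 'tool_rot': array([-6.57277167e-04,  9.77313084e-01,  2.11798643e-01, -1.95572986e-04]), 'contact_force': array([ 0.68699956,  0.01749024, -0.49490757]), 'torque': array([0.00855714, 0.03307738, 0.03448572]), 'gripper_width': 1.0016039626083098}
```

View pics/top0.png

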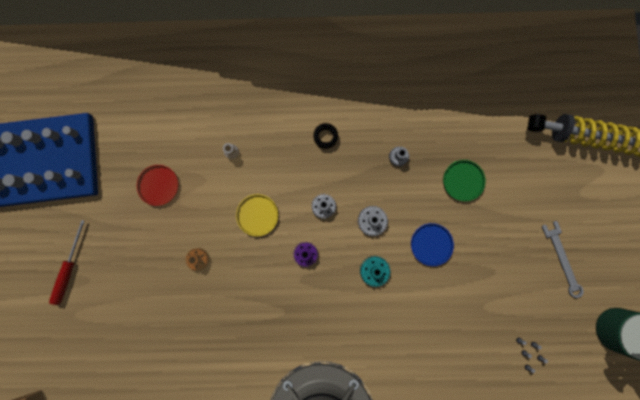

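View pics/scene0.png

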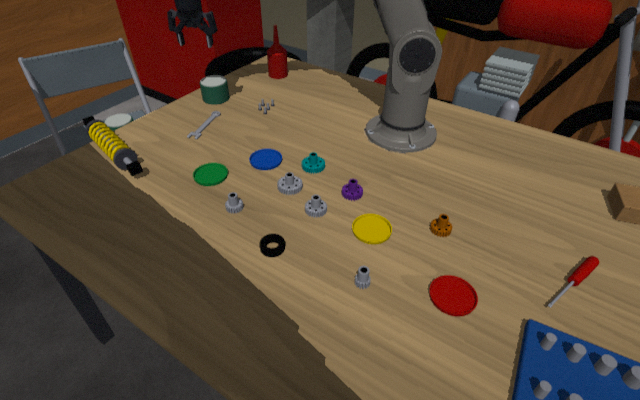

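View pics/wrist0.png

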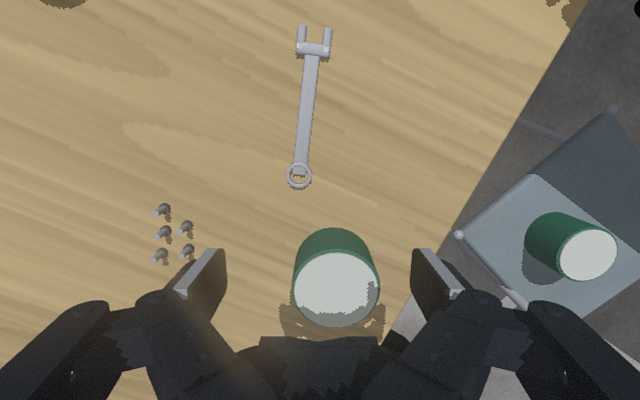

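The top view shows the steel gears at (373,221) for 70, (323,207) for 58, (399,157) for 46 and (229,151) for 34. The dishes are red (158,186), yellow (258,216), green (464,181) and blue (432,245). Bronze is at (198,260) and the ring at (326,136). Next I'll measure these.

```bash
cat > h.py <<'E'
import numpy as np, cv2
from station import *
def ray(c,u,v,z):
    K=c["camera_matrix"];R=cv2.Rodrigues(np.array(c["rvec"]))[0];t=np.array(c["tvec"]).ravel()
    d=R.T@np.linalg.solve(K,[u,v,1.]);o=-R.T@t
    return o+d*(z-o[2])/d[2]
def proj(c,p):
    return cv2.projectPoints(np.array([p],float),np.array(c["rvec"]),np.array(c["tvec"]),c["camera_matrix"],None)[0].ravel()
def blobs(mask,amin=30):
    n,l,s,ce=cv2.connectedComponentsWithStats(mask.astype(np.uint8))
    return [(s[i],ce[i],l==i) for i in range(1,n) if s[i][4]>=amin]
E
python3 - <<'E'
from h import *
c=dict(np.load("top0.npz"))
im=c["pixels"];hsv=cv2.cvtColor(im,cv2.COLOR_BGR2HSV)
print("cam",ray(c,316,204,0), -cv2.Rodrigues(c["rvec"])[0].T@c["tvec"].ravel())
H,S,V=[hsv[...,i].astype(int) for i in range(3)]
M={"red":((H<6)|(H>174))&(S>170)&(V>60),"yellow":(abs(H-27)<5)&(S>180)&(V>90),"green":(abs(H-65)<15)&(S>150)&(V>40),"blue":(abs(H-115)<12)&(S>150)&(V>50)}
for k,m in M.items():
    for s,ce,l in blobs(m,200):
        cn=cv2.findContours(l.astype(np.uint8),cv2.RETR_EXTERNAL,cv2.CHAIN_APPROX_NONE)[0][0]
        e=cv2.fitEllipse(cn)
        print(k,s,ce.round(1),np.round(e[0],1),np.round(e[1],1),ray(c,*e[0],.012).round(4))
m=(S<50)&(V>70); m[:, :100]=0;m[:110]=0;m[300:]=0
for s,ce,l in blobs(m,20): print("grey",s,ce.round(1),ray(c,*ce,.016).round(4))
cr=im[120:290,180:500]
cv2.imwrite("pics/topz.png",cv2.resize(cr[:,:],None,fx=2.5,fy=2.5,interpolation=cv2.INTER_CUBIC))
c=dict(np.load("scene0.npz"));im=c["pixels"]
cv2.imwrite("pics/scenez.png",cv2.resize(im[140:320,180:480],None,fx=2.6,fy=2.6,interpolation=cv2.INTER_CUBIC))
E
```

```text
cam [0.48268665 0.00115381 0.        ] [ 0.39695305 -0.00652258  0.89722109]
red [ 140  166   38   40 1158] [158.1 185.5] [158.1 185.5] [35.3 39.9] [0.5343 0.3741 0.012 ]
red [ 50 262  21  42 361] [ 59.5 282.6] [ 59.6 282.5] [ 8.3 55.7] [0.3124 0.5997 0.012 ]
yellow [575 117  65  31 699] [608.8 130.7] [608.1 132.1] [22.1 63.6] [ 0.6367 -0.6952  0.012 ]
yellow [ 240  196   38   40 1021] [259.9 216.1] [259.5 215.8] [32.8 40.4] [0.4568 0.1341 0.012 ]
green [ 444  161   40   40 1228] [463.8 180.5] [463.8 180.5] [37.9 39.4] [ 0.529  -0.3477  0.012 ]
blue [   0  114   94   91 5314] [ 49.2 159.5] [ 46.5 159.2] [ 82.2 108. ] [0.6042 0.6437 0.012 ]
blue [ 412  224   41   42 1342] [431.9 244.7] [431.9 244.7] [39.5 41.4] [ 0.3807 -0.2654  0.012 ]
grey [546 121  17   8 100] [553.8 124.6] [ 0.657  -0.5664  0.016 ]
grey [573 126   5   6  24] [575.1 128.9] [ 0.6454 -0.6156  0.016 ]
grey [223 143  14  13  87] [228.8 148.5] [0.6184 0.2053 0.016 ]
grey [389 147  20  18 191] [397.7 154.2] [ 0.5948 -0.1944  0.016 ]
grey [312 194  24  25 380] [322.7 204.8] [ 0.479  -0.0146  0.016 ]
grey [358 206  30  30 637] [372.  220.2] [ 0.4404 -0.1282  0.016 ]
grey [542 221  42  77 729] [563.  258.7] [ 0.3423 -0.5618  0.016 ]
grey [439 224  15  18  22] [447.5 231.2] [ 0.4108 -0.3017  0.016 ]
```

View pics/topz.png

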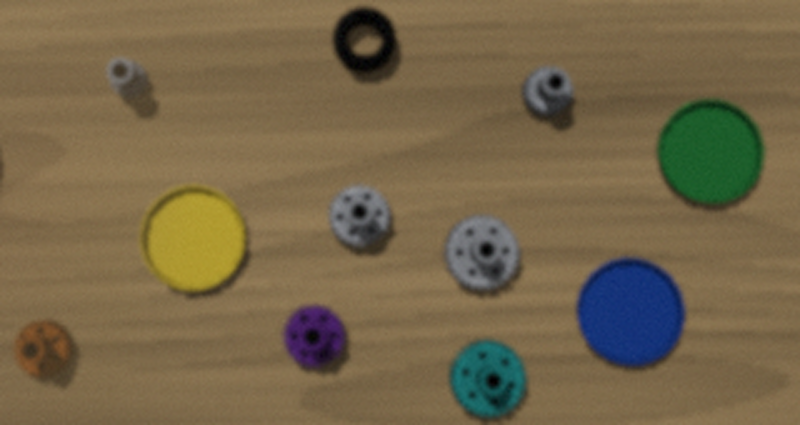

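View pics/scenez.png

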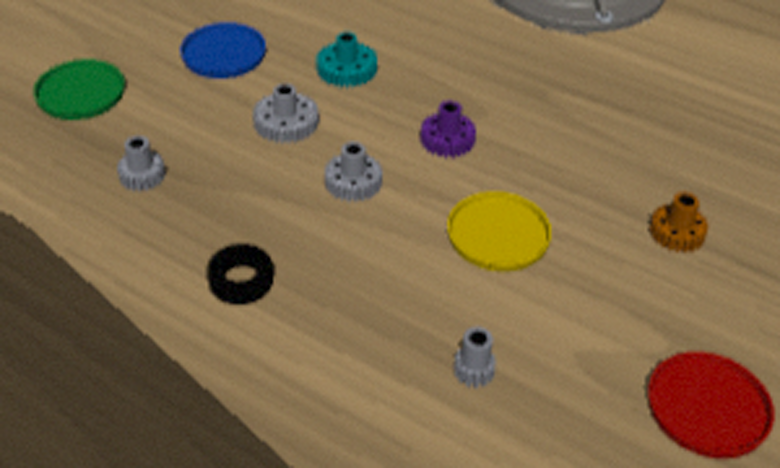

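Run:
```python
from h import *
t=dict(np.load("top0.npz"));s=dict(np.load("scene0.npz"))
P={"70":((374.4,219.6),(289.6,174.6)),"58":((323.6,204.8),(315.8,197.3)),"46":((402,152.8),(232.7,194.6)),"34":((228,148.4),(363.8,270))}
for k,(a,b) in P.items():
    A=ray(t,*a,.044);B=ray(s,*b,.044);print(k,A.round(4),B.round(4),(A-B).round(4)*1000)
hsv=cv2.cvtColor(s["pixels"],cv2.COLOR_BGR2HSV);H,S,V=[hsv[...,i].astype(int) for i in range(3)]
M={"red":((H<6)|(H>174))&(S>170)&(V>60),"yellow":(abs(H-27)<5)&(S>180)&(V>90),"green":(abs(H-65)<15)&(S>150)&(V>40),"blue":(abs(H-115)<12)&(S>150)&(V>50)}
for k,m in M.items():
    for st,ce,l in blobs(m,300):
        cn=cv2.findContours(l.astype(np.uint8),cv2.RETR_EXTERNAL,cv2.CHAIN_APPROX_NONE)[0][0]
        e=cv2.fitEllipse(cn); print(k,np.round(e[0],1),np.round(e[1],1),ray(s,*e[0],.010).round(4))
```

```text
70 [ 0.4402 -0.1299  0.044 ] [ 0.4412 -0.1242  0.044 ] [-1.  -5.7  0. ]
58 [ 0.4763 -0.0164  0.044 ] [ 0.4781 -0.0119  0.044 ] [-1.8 -4.5  0. ]
46 [ 0.5915 -0.1985  0.044 ] [ 0.5913 -0.1934  0.044 ] [ 0.2 -5.1  0. ]
34 [0.6117 0.2004 0.044 ] [0.6134 0.2047 0.044 ] [-1.7 -4.3  0. ]
red [183.2  39.1] [ 97.4 147.4] [-0.1503 -1.2258  0.01  ]
red [559.9  19.3] [ 44.6 127.6] [-1.5451  0.2228  0.01  ]
red [276.9  59.1] [17.6 52.5] [-0.2219 -0.7023  0.01  ]
red [583.5 270.2] [13.2 39. ] [0.3091 0.5974 0.01  ]
red [452.9 295.2] [37.3 49.7] [0.5397 0.3808 0.01  ]
yellow [106.7 139.9] [22.3 46.1] [ 0.5969 -0.7399  0.01  ]
yellow [371.5 228.5] [29.4 39.6] [0.4638 0.1454 0.01  ]
green [210.2 174. ] [21.1 33.6] [ 0.5347 -0.3403  0.01  ]
blue [265.5 159. ] [19.7 31.5] [ 0.3874 -0.2578  0.01  ]
blue [567.9 367.6] [ 73.8 137.7] [0.5725 0.6084 0.01  ]
```

```bash
cat >> h.py <<'E'
from scipy.spatial.transform import Rotation as Ro
def st(tgt=None,yaw=0.0):
    o=get_obs();q=o["tool_rot"];R=Ro.from_quat([q[1],q[2],q[3],q[0]])
    print("t",round(o["t"],2),"p",o["eef_pos"].round(4),"w",round(o["gripper_width"]*85.4,1),"F",o["contact_force"].round(1),"rv",R.as_matrix()[:,0].round(3),R.as_matrix()[:,2].round(3))
    if tgt is not None:
        c,s=np.cos(yaw),np.sin(yaw)
        T=Ro.from_matrix(np.array([[c,s,0],[s,-c,0],[0,0,-1]]))
        print("dp",(R.inv().apply(np.array(tgt)-o["eef_pos"])/.025).round(2),"ang",(np.degrees((R.inv()*T).as_rotvec())/5).round(2))
    return o,R
def snap(n,f):
    c=read_camera(n);np.savez(f+".npz",**c);cv2.imwrite("pics/"+f+".png",c["pixels"]);return c
E
python3 - <<'E'
from h import *
c=dict(np.load("wrist0.npz"));o,R=st([.40,-.127,.23])
Rc=cv2.Rodrigues(c["rvec"])[0];p=-Rc.T@c["tvec"].ravel()
print("cam in tool",R.inv().apply(p-o["eef_pos"]),"axes",R.inv().apply(Rc[2]))
E
```

```text
t 0.15 p [ 0.2793 -0.6141  0.2306] w 85.5 F [ 0.7  0.  -0.5] rv [ 0.91   0.414 -0.   ] [-0.001  0.001 -1.   ]
dp [ 12.46 -15.73   0.04] ang [-0.02  0.    4.89]
cam in tool [ 0.06650656 -0.00075055 -0.14313838] axes [-2.62110797e-01 -2.62564397e-04  9.65037751e-01]
```

Request:
jog_arm:
  dp:
    - [1.0, -1.3, 0]
    - [2.1, -2.6, 0]
    - [3.2, -3.9, 0]
    - [4.3, -5.2, 0]
    - [5.4, -6.5, 0]
  angular:
    - [0, 0, 0.8]
    - [0, 0, 1.6]
    - [0, 0, 2.4]
    - [0, 0, 3.2]
    - [0, 0, 4.0]
  claw: [60, 60, 60, 60, 60]
  grip_force: 40

```text
t: 0.65
eef_pos: [0.3352, -0.4088, 0.2311]
tool_rot: [-0.0, 0.999, 0.037, -0.0]
contact_force: [0.7, 0.1, 0.6]
gripper_width: 0.702
```

```bash
python3 -c "
from h import *
st([.43,-.127,.23])"
```

```text
t 0.65 p [ 0.3352 -0.4088  0.2311] w 59.9 F [0.7 0.1 0.6] rv [ 0.997  0.075 -0.   ] [-0.  0. -1.]
dp [  4.62 -10.96   0.05] ang [-0.    0.    0.86]
```

Request:
jog_arm:
  dp:
    - [0.8, -1.8, 0]
    - [1.6, -3.6, 0]
    - [2.4, -5.4, 0]
    - [3.2, -7.2, 0]
    - [4.0, -9.0, 0]
  angular:
    - [0, 0, 0.3]
    - [0, 0, 0.6]
    - [0, 0, 0.86]
    - [0, 0, 0.86]
    - [0, 0, 0.86]
  claw: [60, 60, 60, 60, 60]

```text
t: 1.15
eef_pos: [0.4174, -0.1767, 0.2314]
tool_rot: [0.0, 1.0, 0.001, 0.0]
contact_force: [1.2, -0.4, -0.5]
gripper_width: 0.701
```

```bash
python3 -c "
from h import *
st([.43,-.127,.23])
snap('wrist','w1')"
```

```text
t 1.15 p [ 0.4174 -0.1767  0.2314] w 59.9 F [ 1.2 -0.4 -0.5] rv [1.    0.002 0.   ] [ 0. -0. -1.]
dp [ 0.51 -1.99  0.06] ang [ 0.   -0.    0.03]
```

View pics/w1.png

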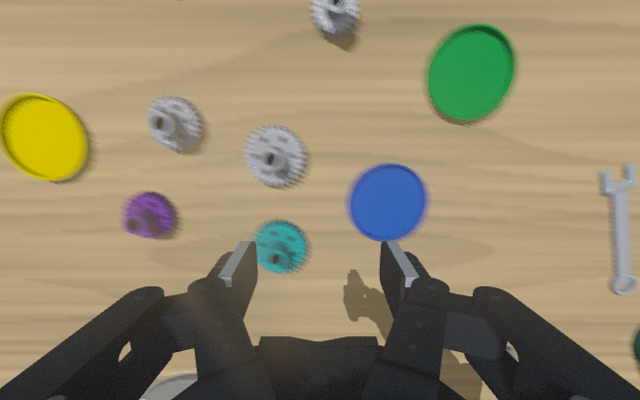

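The wrist view shows gear70's hub at about (272,159), gear58's at (164,123), and the yellow, green and blue dishes whole. I'll measure them in this view.

```bash
cat >> h.py <<'E'
def dishes(c,zr=.011):
    hsv=cv2.cvtColor(c["pixels"],cv2.COLOR_BGR2HSV);H,S,V=[hsv[...,i].astype(int) for i in range(3)]
    M={"red":((H<6)|(H>174))&(S>150)&(V>40),"yellow":(abs(H-27)<6)&(S>170)&(V>60),"green":(abs(H-62)<18)&(S>130)&(V>25),"blue":(abs(H-113)<14)&(S>120)&(V>35)}
    for k,m in M.items():
        for st_,ce,l in blobs(m,900):
            cn=cv2.findContours(l.astype(np.uint8),cv2.RETR_EXTERNAL,cv2.CHAIN_APPROX_NONE)[0][0]
            W=np.array([ray(c,*p[0],zr)[:2] for p in cn],np.float32)
            (x,y),r=cv2.minEnclosingCircle(W)
            e=cv2.fitEllipse(W*1000)
            print(k,st_[:4],"circ",round(x,4),round(y,4),"r",round(r,4),"ell",np.round(e[0],1),np.round(e[1],1))
E
python3 - <<'E'
from h import *
c=dict(np.load("w1.npz")); dishes(c)
for k,p in {"70":(272,158.5),"58":(164,123)}.items(): print(k,ray(c,*p,.044))
# gear discs
hsv=cv2.cvtColor(c["pixels"],cv2.COLOR_BGR2HSV);S=hsv[...,1];V=hsv[...,2]
m=((S<60)&(V>90)).astype(np.uint8); m[210:]=0; m[:,320:]=0
for s,ce,l in blobs(m,300):
    cn=cv2.findContours(l.astype(np.uint8),0,cv2.CHAIN_APPROX_NONE)[0][0]
    W=np.array([ray(c,*p[0],.016)[:2] for p in cn],np.float32);print(s,cv2.minEnclosingCircle(W),cv2.fitEllipse(W*1000))
cv2.imwrite("pics/w1z.png",cv2.resize(c["pixels"][80:210,100:340],None,fx=3.3,fy=3.3,interpolation=cv2.INTER_CUBIC))
E
```

```text
yellow [ 0 94 87 87] circ 0.4592 0.1434 r 0.0505 ell [460.  143.9] [96.7 99. ]
green [429  24  84  95] circ 0.5327 -0.3432 r 0.0492 ell [ 531.9 -343.7] [89.5 96.9]
blue [351 164  74  77] circ 0.3832 -0.2614 r 0.0494 ell [ 383.1 -261.1] [89. 97.]
70 [ 0.44179703 -0.12638484  0.044     ]
58 [ 0.4784187  -0.01507536  0.044     ]
[ 143   95   60   55 2426] ((0.4782625436782837, -0.011125574819743633), 0.03381914272904396) ((478.6058349609375, -11.461112976074219), (58.1918830871582, 64.58633422851562), 166.0510711669922)
[ 241  124   67   63 3107] ((0.4416075348854065, -0.12475936114788055), 0.03924104943871498) ((441.5039367675781, -124.7808609008789), (70.10110473632812, 74.86185455322266), 158.48587036132812)
```

View pics/w1z.png

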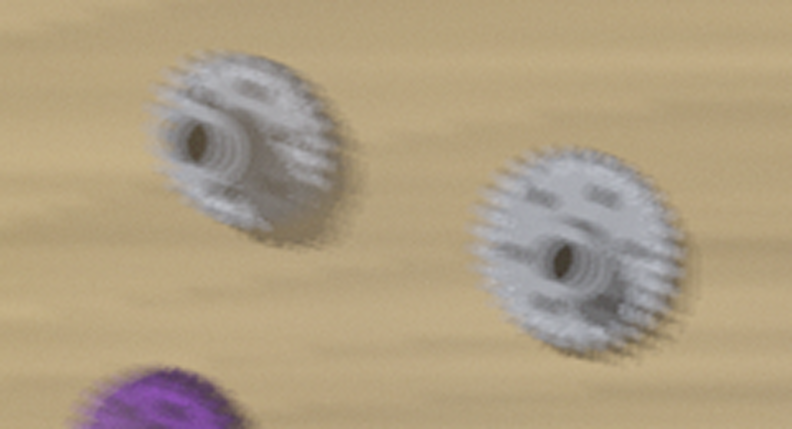

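Request:
jog_arm:
  dp:
    - [0.5, -1.0, 0.8]
    - [0.97, -2.03, 2.0]
    - [0.97, -2.03, 3.4]
    - [0.97, -2.03, 4.6]
    - [0.97, -2.03, 4.8]
  angular:
    - [0, 0, 0]
    - [0, 0, 0]
    - [0, 0, 0]
    - [0, 0, 0]
    - [0, 0, 0]
  claw: [60, 60, 60, 60, 60]

```text
t: 1.7
eef_pos: [0.4389, -0.1273, 0.1084]
tool_rot: [-0.001, 1.0, 0.002, -0.003]
contact_force: [-0.3, -0.6, 0.1]
gripper_width: 0.701
```

```bash
python3 -c "
from h import *
st([.442,-.126,.018]);
snap('wrist','w2a');c=snap('wrist','w2');st([.442,-.126,.018])"
```

```text
t 1.7 p [ 0.4389 -0.1273  0.1084] w 59.9 F [-0.3 -0.6  0.1] rv [ 1.     0.003 -0.006] [-0.006  0.001 -1.   ]
dp [ 0.15 -0.05  3.62] ang [-0.02  0.07  0.04]
t 1.8 p [ 0.4408 -0.1279  0.1109] w 60.2 F [0.1 0.2 0.2] rv [ 1.     0.003 -0.002] [-0.002  0.    -1.   ]
dp [ 0.05 -0.07  3.72] ang [-0.    0.02  0.03]
```

View pics/w2.png

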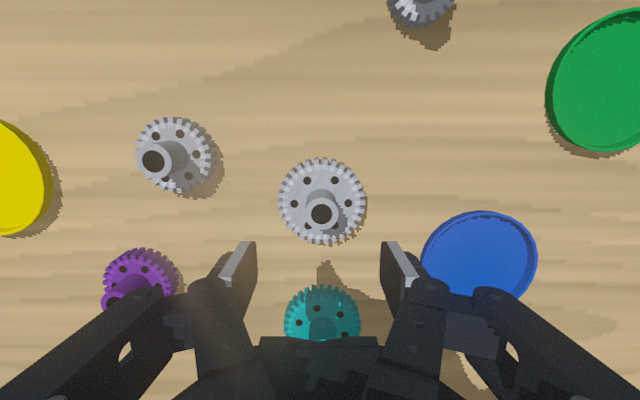

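Gear70's hub top is at (321,214), centred between the fingers. Gear58's hub is at (153,161).

```bash
python3 -c "
from h import *
c=dict(np.load('w2.npz'))
print(ray(c,321,214,.044),ray(c,153,161,.044))
dishes(c)
p=ray(c,321,214,.044)
st([p[0],p[1],.018])"
```

```text
[ 0.43979991 -0.12888292  0.044     ] [ 0.47715016 -0.01451521  0.044     ]
yellow [  0 120  53 116] circ 0.4565 0.1269 r 0.0485 ell [453.9 111.2] [ 42.7 101. ]
green [545   7  95 145] circ 0.5299 -0.3454 r 0.0509 ell [ 527.4 -333.7] [ 71.6 104.8]
blue [421 211 117  89] circ 0.3836 -0.2649 r 0.0514 ell [ 392.3 -266.7] [ 76.3 103.3]
t 1.8 p [ 0.4408 -0.1279  0.1109] w 60.2 F [0.1 0.2 0.2] rv [ 1.     0.003 -0.002] [-0.002  0.    -1.   ]
dp [-0.03  0.04  3.72] ang [-0.    0.02  0.03]
```

Request:
jog_arm:
  dp:
    - [-0.02, 0.02, 1.2]
    - [-0.02, 0.02, 2.4]
    - [-0.02, 0.02, 3.4]
    - [-0.02, 0.02, 3.7]
    - [-0.02, 0.02, 3.7]
  angular:
    - [0, 0, 0]
    - [0, 0, 0]
    - [0, 0, 0]
    - [0, 0, 0]
    - [0, 0, 0]
  claw: [60, 60, 60, 60, 60]

```text
t: 2.3
eef_pos: [0.4414, -0.1286, 0.0193]
tool_rot: [0.0, 1.0, 0.001, 0.0]
contact_force: [0.2, -0.2, 0.7]
gripper_width: 0.703
```

Request:
jog_arm:
  dp:
    - [0, 0, 0]
    - [0, 0, 0]
    - [0, 0, 0]
    - [0, 0, 0]
    - [0, 0, 0]
  angular:
    - [0, 0, 0]
    - [0, 0, 0]
    - [0, 0, 0]
    - [0, 0, 0]
    - [0, 0, 0]
  claw: [40, 10, 10, 10, 10]
  grip_force: 60

```text
t: 2.8
eef_pos: [0.442, -0.1287, 0.0204]
tool_rot: [0.0, 1.0, 0.001, 0.001]
contact_force: [-1.8, 0.1, 9.7]
gripper_width: 0.264
```

```bash
python3 -c "
from h import *
st([.536,.378,.1]);
c=snap('wrist','w3')"
```

```text
t 2.8 p [ 0.442  -0.1287  0.0204] w 22.5 F [-1.8  0.1  9.7] rv [1.    0.002 0.003] [ 0.003 -0.001 -1.   ]
dp [  3.81 -20.26  -3.19] ang [ 0.01 -0.03  0.03]
```

View pics/w3.png

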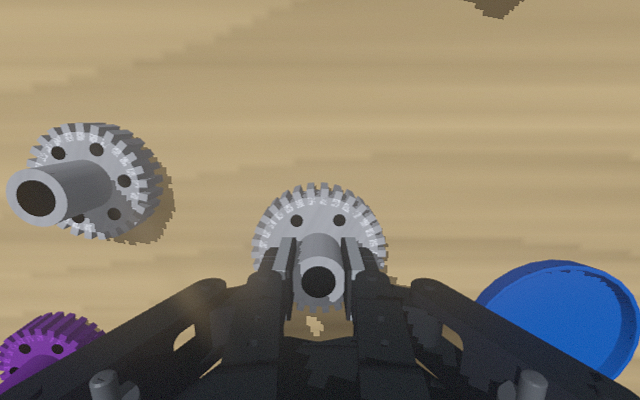

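Gear70's hub is held between the pads at 22.5 mm opening. Next I'll lift it.

Request:
jog_arm:
  dp:
    - [0, 0, -0.5]
    - [0, 0, -1.5]
    - [0, 0, -2.8]
    - [0, 0, -4.0]
    - [0, 0, -4.5]
  angular:
    - [0, 0, 0]
    - [0, 0, 0]
    - [0, 0, 0]
    - [0, 0, 0]
    - [0, 0, 0]
  claw: [10, 10, 10, 10, 10]

```text
t: 3.35
eef_pos: [0.442, -0.1285, 0.1344]
tool_rot: [0.0, 1.0, 0.001, 0.002]
contact_force: [1.0, 0.4, -4.2]
gripper_width: 0.259
```

Request:
jog_arm:
  dp:
    - [0.2, -1.0, 0]
    - [0.5, -2.5, 0]
    - [0.8, -4.2, 0]
    - [1.15, -6.0, 0]
    - [1.5, -7.8, 0]
  angular:
    - [0, 0, 0]
    - [0, 0, 0]
    - [0, 0, 0]
    - [0, 0, 0]
    - [0, 0, 0]
  claw: [10, 10, 10, 10, 10]

```text
t: 3.85
eef_pos: [0.4773, 0.0681, 0.131]
tool_rot: [0.0, 1.0, 0.001, -0.0]
contact_force: [1.1, -1.0, -4.0]
gripper_width: 0.256
```

Request:
jog_arm:
  dp:
    - [0.3, -1.8, 0]
    - [0.65, -3.6, 0]
    - [1.0, -5.4, 0]
    - [1.3, -7.0, 0]
    - [1.5, -8.0, 0]
  angular:
    - [0, 0, 0]
    - [0, 0, 0]
    - [0, 0, 0]
    - [0, 0, 0]
    - [0, 0, 0]
  claw: [10, 10, 10, 10, 10]

```text
t: 4.35
eef_pos: [0.5139, 0.2708, 0.1309]
tool_rot: [-0.001, 1.0, 0.003, -0.0]
contact_force: [-0.2, -0.4, -3.1]
gripper_width: 0.258
```

```bash
python3 -c "
from h import *
c=snap('wrist','w4a')
c=snap('wrist','w4')
st([.536,.378,.1]);dishes(c)"
```

```text
t 4.45 p [0.5138 0.2723 0.131 ] w 22.1 F [-0.6 -0.3 -3.3] rv [ 1.     0.009 -0.001] [-0.001  0.003 -1.   ]
dp [ 0.92 -4.22  1.25] ang [-0.04  0.01  0.1 ]
red [143 111 115 114] circ 0.5357 0.3786 r 0.0499 ell [535.8 378.7] [97.9 98.7]
red [  0 335  31  60] circ 0.3266 0.593 r 0.044 ell [329.9 592.6] [31.2 78.5]
yellow [409 203 109  98] circ 0.4602 0.1424 r 0.0513 ell [463.2 140.8] [ 89.  104.2]
blue [  0  46  33 151] circ 0.5718 0.5435 r 0.0631 ell [558.8 536.4] [ 24.8 134.3]
```

View pics/w4.png

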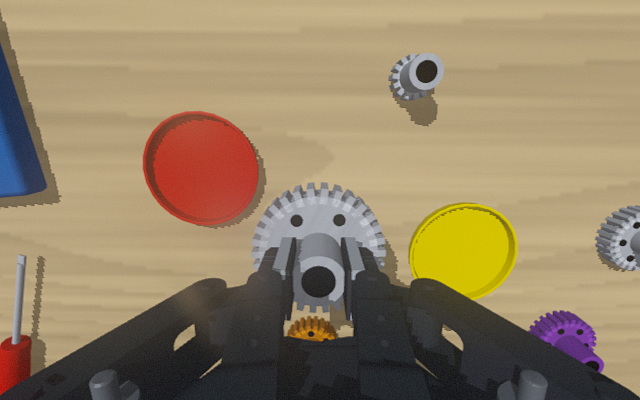

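The red dish is at (201,169), measured at (0.5358, 0.3786). Gear70 hangs level with its hub at (319,282). Next I'll check its offset in the hand.

```bash
python3 -c "
from h import *
c=dict(np.load('w4.npz'))
p=ray(c,319,282,.131+.0236);print(p)
st([.5358,.3786,.06]);
c=dict(np.load('w3.npz'));print(ray(c,319,282,.044))
c=dict(np.load('w4.npz'));print('34',ray(c,428,70,.044))"
```

```text
[0.51157406 0.27531874 0.1546    ]
t 4.45 p [0.5138 0.2723 0.131 ] w 22.1 F [-0.6 -0.3 -3.3] rv [ 1.     0.009 -0.001] [-0.001  0.003 -1.   ]
dp [ 0.92 -4.24  2.85] ang [-0.04  0.01  0.1 ]
[ 0.43952002 -0.12841082  0.044     ]
34 [0.61352586 0.2008825  0.044     ]
```

Request:
jog_arm:
  dp:
    - [0.4, -1.5, 0]
    - [0.8, -3.0, 0]
    - [0.98, -4.0, 0.5]
    - [0.98, -4.24, 1.5]
    - [0.98, -4.24, 2.5]
  angular:
    - [0, 0, 0.1]
    - [0, 0, 0.1]
    - [0, 0, 0.1]
    - [0, 0, 0.1]
    - [0, 0, 0.1]
  claw: [10, 10, 10, 10, 10]

```text
t: 4.95
eef_pos: [0.5384, 0.3741, 0.0677]
tool_rot: [-0.0, 1.0, -0.002, -0.0]
contact_force: [-0.2, -0.9, -4.3]
gripper_width: 0.255
```

```bash
python3 -c "
from h import *
c=snap('wrist','w5')
st([.538,.3786,.0245]);dishes(c)"
```

```text
t 5.0 p [0.5362 0.3707 0.0627] w 21.9 F [-1.2 -1.4 -8.5] rv [ 1.    -0.005 -0.006] [-0.006 -0.005 -1.   ]
dp [ 0.08 -0.32  1.53] ang [ 0.06  0.07 -0.06]
red [244 149 142  84] circ 0.54 0.377 r 0.0488 ell [534.9 376.4] [88.4 95. ]
yellow [554 253  86 117] circ 0.4609 0.1501 r 0.0521 ell [460.  161.4] [ 65.4 108.3]
blue [  0   0 100 264] circ 0.5881 0.5672 r 0.0896 ell [566.5 556.9] [ 60.5 200.8]
```

View pics/w5.png

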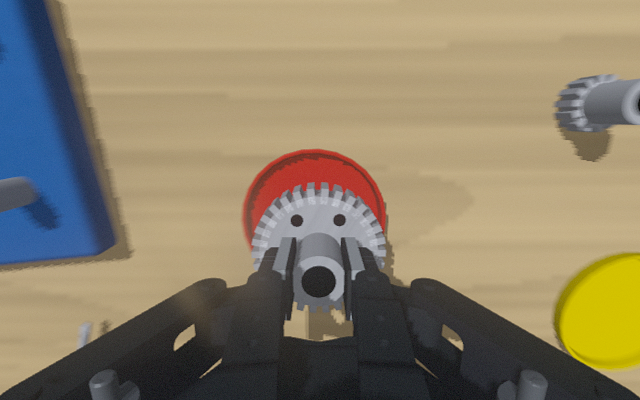

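The gear is over the red dish but about 7 mm short in y. I'll correct that and lower it.

Request:
jog_arm:
  dp:
    - [0.04, -0.15, 0.2]
    - [0.06, -0.3, 0.5]
    - [0.06, -0.3, 0.8]
    - [0.06, -0.3, 1.0]
    - [0.06, -0.3, 1.0]
  angular:
    - [0, 0, 0]
    - [0, 0, 0]
    - [0, 0, 0]
    - [0, 0, 0]
    - [0, 0, 0]
  claw: [10, 10, 10, 10, 10]

```text
t: 5.5
eef_pos: [0.5404, 0.3799, 0.0433]
tool_rot: [0.0, 1.0, -0.003, -0.0]
contact_force: [-0.5, 0.5, -5.1]
gripper_width: 0.258
```

```bash
python3 -c "
from h import *
c=snap('wrist','w6')
st([.538,.3786,.0245])"
```

```text
t 5.55 p [0.5406 0.3802 0.0438] w 22.2 F [-0.5 -1.1 -3.7] rv [ 1.    -0.006 -0.   ] [-0. -0. -1.]
dp [-0.1   0.06  0.77] ang [ 0.    0.   -0.07]
```

Request:
jog_arm:
  dp:
    - [-0.08, 0.06, 0.25]
    - [-0.08, 0.06, 0.5]
    - [-0.08, 0.06, 0.65]
    - [-0.08, 0.06, 0.77]
    - [-0.08, 0.06, 0.77]
  angular:
    - [0, 0, 0]
    - [0, 0, 0]
    - [0, 0, 0]
    - [0, 0, 0]
    - [0, 0, 0]
  claw: [10, 10, 10, 10, 10]

```text
t: 6.05
eef_pos: [0.5386, 0.379, 0.0246]
tool_rot: [0.0, 1.0, -0.003, -0.0]
contact_force: [0.0, 0.6, -3.0]
gripper_width: 0.262
```

Request:
jog_arm:
  dp:
    - [0, 0, 0.04]
    - [0, 0, 0.08]
    - [0, 0, 0.12]
    - [0, 0, 0.12]
    - [0, 0, 0.12]
  angular:
    - [0, 0, 0]
    - [0, 0, 0]
    - [0, 0, 0]
    - [0, 0, 0]
    - [0, 0, 0]
  claw: [10, 10, 10, 10, 10]

```text
t: 6.55
eef_pos: [0.5386, 0.379, 0.0244]
tool_rot: [0.0, 1.0, -0.003, 0.0]
contact_force: [-7.2, -6.5, 20.0]
gripper_width: 0.254
```

Contact at z = 0.0244, so the gear is on the dish floor. I'll release, rise straight up and look.

Request:
jog_arm:
  dp:
    - [0, 0, -0.06]
    - [0, 0, -0.08]
    - [0, 0, -0.1]
    - [0, 0, -0.1]
    - [0, 0, -0.1]
  angular:
    - [0, 0, 0]
    - [0, 0, 0]
    - [0, 0, 0]
    - [0, 0, 0]
    - [0, 0, 0]
  claw: [10, 30, 50, 60, 60]

```text
t: 7.05
eef_pos: [0.5388, 0.3792, 0.0239]
tool_rot: [-0.0, 1.0, -0.003, 0.0]
contact_force: [-0.3, -0.3, 0.4]
gripper_width: 0.703
```

Request:
jog_arm:
  dp:
    - [0, 0, -0.5]
    - [0, 0, -1.5]
    - [0, 0, -3.0]
    - [0, 0, -4.0]
    - [0, 0, -4.5]
  angular:
    - [0, 0, 0]
    - [0, 0, 0]
    - [0, 0, 0]
    - [0, 0, 0]
    - [0, 0, 0]
  claw: [60, 60, 60, 60, 60]

```text
t: 7.55
eef_pos: [0.5398, 0.3802, 0.1403]
tool_rot: [-0.002, 1.0, -0.003, 0.002]
contact_force: [0.6, 0.9, -0.1]
gripper_width: 0.698
```

```bash
python3 -c "
from h import *
c=snap('wrist','w7a');c=snap('wrist','w7')
st([.477,-.014,.13]);dishes(c)"
```

```text
t 7.65 p [0.5397 0.3798 0.139 ] w 60.1 F [-0.2  0.1 -0.3] rv [ 1.    -0.006  0.003] [ 0.003  0.002 -1.   ]
dp [-2.41 15.77  0.31] ang [-0.03 -0.04 -0.07]
red [268 144 108 105] circ 0.5359 0.3785 r 0.0497 ell [535.9 378.4] [97.8 98.4]
yellow [509 224 108  94] circ 0.4614 0.1438 r 0.0532 ell [460.9 143.5] [ 97.4 105.6]
blue [  0   0 160 240] circ 0.5974 0.6125 r 0.1245 ell [596.4 597.7] [141.  220.5]
```

View pics/w7.png

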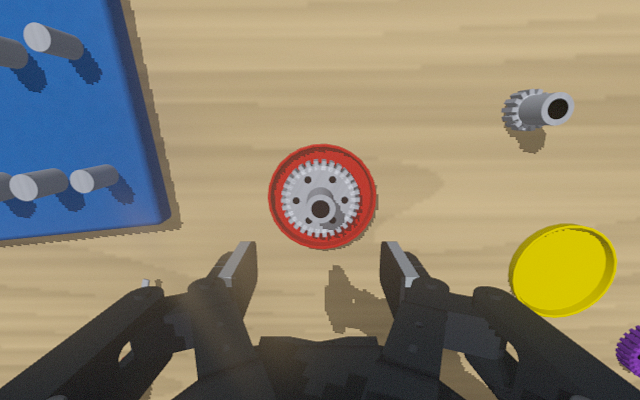

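Gear70 stands upright in the middle of the red dish, at (321,197) in this view. Next is gear58.

Request:
jog_arm:
  dp:
    - [-0.2, 1.2, 0]
    - [-0.45, 3.0, 0]
    - [-0.75, 4.8, 0]
    - [-1.0, 6.6, 0]
    - [-1.3, 8.4, 0]
  angular:
    - [0, 0, 0]
    - [0, 0, 0]
    - [0, 0, 0]
    - [0, 0, 0]
    - [0, 0, 0]
  claw: [60, 60, 60, 60, 60]

```text
t: 8.15
eef_pos: [0.5034, 0.1669, 0.135]
tool_rot: [0.001, 1.0, -0.003, -0.001]
contact_force: [1.0, 0.1, -0.1]
gripper_width: 0.704
```

Request:
jog_arm:
  dp:
    - [-0.3, 1.8, 0]
    - [-0.6, 3.6, 0]
    - [-0.9, 5.4, 0]
    - [-1.1, 6.8, 0.5]
    - [-1.15, 7.4, 1.0]
  angular:
    - [0, 0, 0]
    - [0, 0, 0]
    - [0, 0, 0]
    - [0, 0, 0]
    - [0, 0, 0]
  claw: [60, 60, 60, 60, 60]

```text
t: 8.65
eef_pos: [0.4731, -0.0197, 0.1101]
tool_rot: [0.001, 1.0, -0.005, -0.001]
contact_force: [0.7, -0.0, -0.3]
gripper_width: 0.704
```

```bash
python3 -c "
from h import *
c=dict(np.load('w7.npz'));print(ray(c,320,208,.048))
c=snap('wrist','w8a');c=snap('wrist','w8')
st([.477,-.0145,.022]);dishes(c)"
```

```text
[0.53736181 0.37991276 0.048     ]
t 8.75 p [ 0.4726 -0.0179  0.1091] w 60.0 F [ 0.5  1.  -0.7] rv [ 1.    -0.01  -0.005] [-0.005 -0.001 -1.   ]
dp [ 0.19 -0.14  3.48] ang [ 0.01  0.06 -0.11]
yellow [ 59 160 126 115] circ 0.46 0.1417 r 0.0515 ell [459.4 141.9] [ 98.3 102.1]
blue [534 243 106 102] circ 0.3832 -0.2621 r 0.0539 ell [ 383.8 -260.6] [ 90.5 107.1]
```

View pics/w8.png

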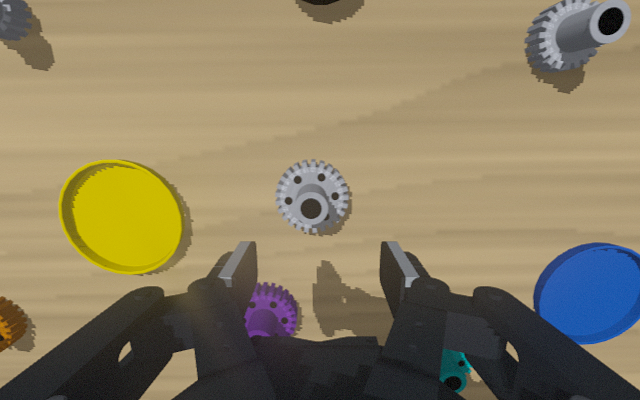

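Gear58's hub is at (311,208) and the yellow dish at (121,216). The purple decoy behind is clear of the fingers.

```bash
python3 -c "
from h import *
c=dict(np.load('w8.npz'));p=ray(c,311,208,.044);print(p)
st([p[0]+.001,p[1],.022])"
```

```text
[ 0.4769457  -0.01504321  0.044     ]
t 8.75 p [ 0.4726 -0.0179  0.1091] w 60.0 F [ 0.5  1.  -0.7] rv [ 1.    -0.01  -0.005] [-0.005 -0.001 -1.   ]
dp [ 0.23 -0.12  3.48] ang [ 0.01  0.06 -0.11]
```

Request:
jog_arm:
  dp:
    - [0.2, -0.1, 1.0]
    - [0.2, -0.11, 2.2]
    - [0.2, -0.11, 3.1]
    - [0.2, -0.11, 3.4]
    - [0.2, -0.11, 3.46]
  angular:
    - [0, 0, -0.1]
    - [0, 0, -0.1]
    - [0, 0, -0.1]
    - [0, 0, -0.1]
    - [0, 0, -0.1]
  claw: [60, 60, 60, 60, 60]

```text
t: 9.25
eef_pos: [0.4795, -0.0112, 0.0242]
tool_rot: [-0.0, 1.0, 0.002, -0.001]
contact_force: [0.2, -0.1, 0.2]
gripper_width: 0.702
```

```bash
python3 -c "
from h import *
st([.478,-.015,.022])"
```

```text
t 9.25 p [ 0.4795 -0.0112  0.0242] w 60.0 F [ 0.2 -0.1  0.2] rv [ 1.     0.005 -0.002] [-0.002  0.001 -1.   ]
dp [-0.06  0.15  0.09] ang [-0.01  0.02  0.06]
```

Request:
jog_arm:
  dp:
    - [-0.02, 0.15, 0.06]
    - [-0.02, 0.15, 0.06]
    - [-0.02, 0.15, 0.06]
    - [-0.02, 0.15, 0.06]
    - [-0.02, 0.15, 0.06]
  angular:
    - [0, 0, 0]
    - [0, 0, 0]
    - [0, 0, 0]
    - [0, 0, 0]
    - [0, 0, 0]
  claw: [60, 50, 30, 10, 10]

```text
t: 9.75
eef_pos: [0.4801, -0.0166, 0.0245]
tool_rot: [0.0, 1.0, 0.001, 0.001]
contact_force: [-2.2, 0.1, 8.4]
gripper_width: 0.254
```

Request:
jog_arm:
  dp:
    - [0, 0, 0]
    - [0, 0, 0]
    - [0, 0, 0]
    - [0, 0, 0]
    - [0, 0, 0]
  angular:
    - [0, 0, 0]
    - [0, 0, 0]
    - [0, 0, 0]
    - [0, 0, 0]
    - [0, 0, 0]
  claw: [10, 10, 10, 10, 10]

```text
t: 10.25
eef_pos: [0.4801, -0.0167, 0.0246]
tool_rot: [0.0, 1.0, 0.001, 0.001]
contact_force: [-1.5, 0.5, 8.2]
gripper_width: 0.257
```

```bash
python3 -c "
from h import *
st([.478,-.015,.1]);c=snap('wrist','w9')"
```

```text
t 10.25 p [ 0.4801 -0.0167  0.0246] w 21.9 F [-1.5  0.5  8.2] rv [1.    0.002 0.001] [ 0.001 -0.    -1.   ]
dp [-0.08 -0.07 -3.02] ang [ 0.   -0.02  0.03]
```

View pics/w9.png

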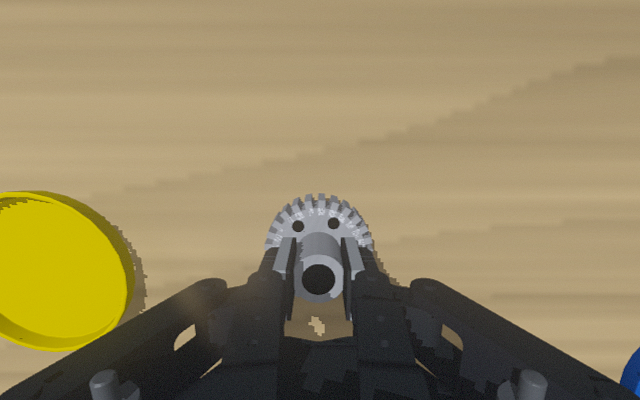

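Gear58's hub is gripped at 21.9 mm. Next I'll lift it and carry it to yellow.

Request:
jog_arm:
  dp:
    - [0, 0, -0.4]
    - [0, 0, -1.2]
    - [0, 0, -2.2]
    - [-0.1, -0.8, -2.6]
    - [-0.25, -2.0, -2.6]
  angular:
    - [0, 0, 0]
    - [0, 0, 0]
    - [0, 0, 0]
    - [0, 0, 0]
    - [0, 0, 0]
  claw: [10, 10, 10, 10, 10]

```text
t: 10.8
eef_pos: [0.4744, 0.0321, 0.0907]
tool_rot: [0.0, 1.0, -0.001, 0.002]
contact_force: [-0.1, 1.0, -2.3]
gripper_width: 0.252
```

Request:
jog_arm:
  dp:
    - [-0.1, -1.2, 0]
    - [-0.25, -2.6, 0]
    - [-0.4, -3.8, 0]
    - [-0.43, -4.35, 0]
    - [-0.43, -4.4, 0]
  angular:
    - [0, 0, 0]
    - [0, 0, 0]
    - [0, 0, 0]
    - [0, 0, 0]
    - [0, 0, 0]
  claw: [10, 10, 10, 10, 10]

```text
t: 11.3
eef_pos: [0.4619, 0.1451, 0.089]
tool_rot: [-0.0, 1.0, 0.003, 0.0]
contact_force: [-0.1, 0.4, -2.2]
gripper_width: 0.256
```

```bash
python3 -c "
from h import *
c=snap('wrist','w10a');c=snap('wrist','w10');dishes(c)
st([.463,.143,.035])"
```

```text
red [  0  38  60 139] circ 0.5321 0.364 r 0.0473 ell [531.  355.9] [56.8 80.9]
yellow [256 147 132 102] circ 0.4595 0.1413 r 0.05 ell [461.  142.2] [91.8 94.7]
t 11.4 p [0.4621 0.1421 0.0886] w 22.0 F [-0.1 -0.3 -2.2] rv [ 1.     0.002 -0.   ] [-0.    -0.001 -1.   ]
dp [ 0.04 -0.04  2.14] ang [0.01 0.   0.02]
```

View pics/w10.png

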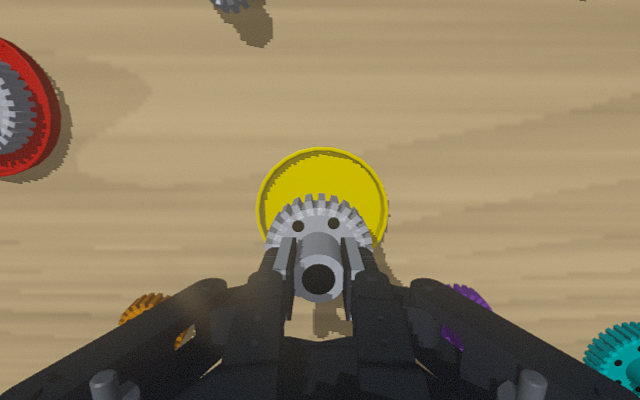

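The gear is over the yellow dish (dish centre at (322,198)), and the bronze gear is well clear to the lower left. I'll lower it.

Request:
jog_arm:
  dp:
    - [0.04, -0.03, 0.6]
    - [0.04, -0.03, 1.3]
    - [0.04, -0.03, 1.9]
    - [0.04, -0.03, 2.2]
    - [0.04, -0.03, 2.3]
  angular:
    - [0, 0, 0]
    - [0, 0, 0]
    - [0, 0, 0]
    - [0, 0, 0]
    - [0, 0, 0]
  claw: [10, 10, 10, 10, 10]

```text
t: 11.9
eef_pos: [0.4628, 0.1423, 0.0304]
tool_rot: [0.001, 1.0, 0.0, -0.001]
contact_force: [0.1, -0.2, -2.5]
gripper_width: 0.26
```

```bash
python3 -c "
from h import *
st([.463,.143,.0285])"
```

```text
t 11.9 p [0.4628 0.1423 0.0304] w 22.2 F [ 0.1 -0.2 -2.5] rv [ 1.     0.001 -0.001] [-0.001 -0.001 -1.   ]
dp [ 0.01 -0.03  0.07] ang [0.02 0.02 0.01]
```

Request:
jog_arm:
  dp:
    - [0, 0, 0.04]
    - [0, 0, 0.08]
    - [0, 0, 0.12]
    - [0, 0, 0.14]
    - [0, 0, 0.14]
  angular:
    - [0, 0, 0]
    - [0, 0, 0]
    - [0, 0, 0]
    - [0, 0, 0]
    - [0, 0, 0]
  claw: [10, 10, 10, 10, 10]

```text
t: 12.4
eef_pos: [0.4635, 0.1441, 0.0286]
tool_rot: [0.0, 1.0, 0.001, 0.001]
contact_force: [-1.3, -1.4, 6.7]
gripper_width: 0.256
```

It's on the floor, with the contact force up by about 9 N. Releasing.

Request:
jog_arm:
  dp:
    - [0, 0, -0.04]
    - [0, 0, -0.06]
    - [0, 0, -0.06]
    - [0, 0, -0.06]
    - [0, 0, -0.06]
  angular:
    - [0, 0, 0]
    - [0, 0, 0]
    - [0, 0, 0]
    - [0, 0, 0]
    - [0, 0, 0]
  claw: [10, 30, 50, 60, 60]

```text
t: 12.9
eef_pos: [0.4632, 0.1441, 0.0291]
tool_rot: [-0.0, 1.0, 0.001, 0.0]
contact_force: [-0.1, 0.2, -0.2]
gripper_width: 0.705
```

Request:
jog_arm:
  dp:
    - [0, 0, -0.5]
    - [0, 0, -1.5]
    - [0, 0, -3.0]
    - [0, 0, -4.0]
    - [0, 0, -4.3]
  angular:
    - [0, 0, 0]
    - [0, 0, 0]
    - [0, 0, 0]
    - [0, 0, 0]
    - [0, 0, 0]
  claw: [60, 60, 60, 60, 60]

```text
t: 13.4
eef_pos: [0.4647, 0.1448, 0.1401]
tool_rot: [-0.001, 1.0, 0.001, 0.003]
contact_force: [0.3, 0.5, 0.0]
gripper_width: 0.704
```

```bash
python3 -c "
from h import *
c=snap('wrist','w11a');c=snap('wrist','w11');dishes(c)
st([.591,-.196,.13])"
```

```text
red [  0  49 110 121] circ 0.5352 0.3763 r 0.0517 ell [536.  378.1] [90.6 95.2]
yellow [268 146 109 105] circ 0.4592 0.1416 r 0.0499 ell [459.2 141.7] [98.3 98.4]
t 13.5 p [0.4639 0.1443 0.1381] w 59.6 F [0.3 0.1 0.3] rv [1.    0.002 0.003] [ 0.003  0.001 -1.   ]
dp [ 5.05 13.62  0.33] ang [-0.01 -0.03  0.03]
```

View pics/w11.png

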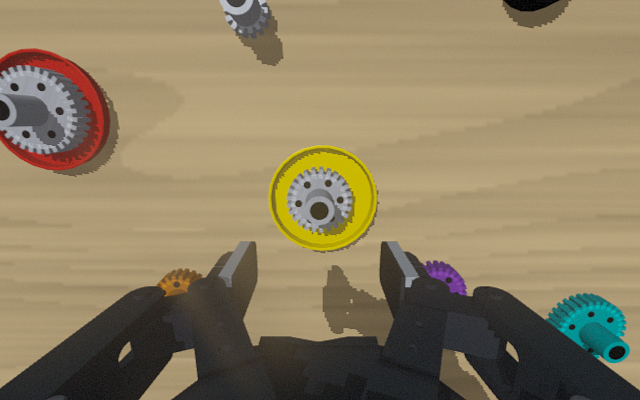

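Gear58 stands in the middle of the yellow dish at (321,199). Next is gear46.

Request:
jog_arm:
  dp:
    - [0.4, 1.1, 0]
    - [1.0, 2.8, 0]
    - [1.7, 4.5, 0]
    - [2.3, 6.2, 0]
    - [2.9, 7.9, 0]
  angular:
    - [0, 0, 0]
    - [0, 0, 0]
    - [0, 0, 0]
    - [0, 0, 0]
    - [0, 0, 0]
  claw: [60, 60, 60, 60, 60]

```text
t: 14.0
eef_pos: [0.5355, -0.0549, 0.1351]
tool_rot: [-0.0, 1.0, 0.002, -0.001]
contact_force: [0.8, 0.6, 1.0]
gripper_width: 0.705
```

Request:
jog_arm:
  dp:
    - [0.6, 1.7, 0]
    - [1.2, 3.4, 0]
    - [1.8, 4.8, 0]
    - [2.1, 5.6, 0.5]
    - [2.15, 5.7, 1.0]
  angular:
    - [0, 0, 0]
    - [0, 0, 0]
    - [0, 0, 0]
    - [0, 0, 0]
    - [0, 0, 0]
  claw: [60, 60, 60, 60, 60]

```text
t: 14.5
eef_pos: [0.5897, -0.1996, 0.1096]
tool_rot: [0.001, 1.0, -0.001, -0.001]
contact_force: [-0.8, -0.2, -0.4]
gripper_width: 0.706
```

```bash
python3 -c "
from h import *
c=dict(np.load('w11.npz'));print(ray(c,319,210,.048))
c=snap('wrist','w12a');c=snap('wrist','w12');dishes(c)
st([.591,-.196,.026])"
```

```text
[0.46053527 0.1447549  0.048     ]
green [436 212 118  94] circ 0.5309 -0.3467 r 0.0515 ell [ 538.7 -348.4] [ 79.5 105.1]
t 14.6 p [ 0.5878 -0.1951  0.108 ] w 59.9 F [ 0.2 -0.5  0.1] rv [ 1.     0.002 -0.006] [-0.006  0.002 -1.   ]
dp [0.15 0.04 3.28] ang [-0.02  0.07  0.02]
```

View pics/w12.png

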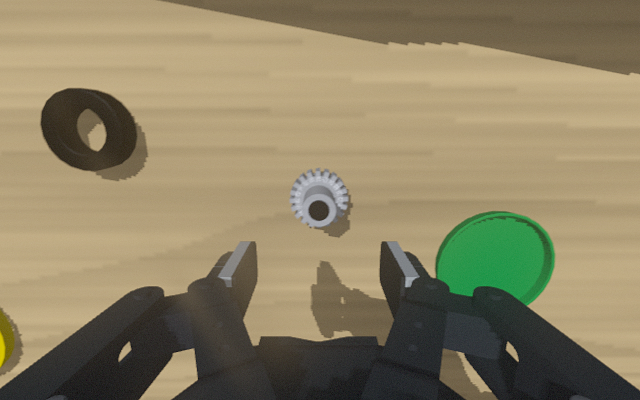

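Gear46's hub is at (319,210), with the ring and the green dish clear of it.

```bash
python3 -c "
from h import *
c=dict(np.load('w12.npz'));p=ray(c,319,210,.044);print(p)
st([p[0]+.001,p[1],.024])"
```

```text
[ 0.59177961 -0.19696285  0.044     ]
t 14.6 p [ 0.5878 -0.1951  0.108 ] w 59.9 F [ 0.2 -0.5  0.1] rv [ 1.     0.002 -0.006] [-0.006  0.002 -1.   ]
dp [0.22 0.08 3.36] ang [-0.02  0.07  0.02]
```

Request:
jog_arm:
  dp:
    - [0.1, 0.06, 1.0]
    - [0.15, 0.06, 2.2]
    - [0.15, 0.06, 3.0]
    - [0.15, 0.06, 3.3]
    - [0.15, 0.06, 3.4]
  angular:
    - [0, 0, 0]
    - [0, 0, 0]
    - [0, 0, 0]
    - [0, 0, 0]
    - [0, 0, 0]
  claw: [60, 60, 60, 60, 60]

```text
t: 15.1
eef_pos: [0.5933, -0.1953, 0.0258]
tool_rot: [-0.001, 1.0, 0.002, -0.001]
contact_force: [1.2, 0.3, 0.4]
gripper_width: 0.703
```

```bash
python3 -c "
from h import *
st([.5925,-.197,.024])"
```

```text
t 15.1 p [ 0.5933 -0.1953  0.0258] w 60.1 F [1.2 0.3 0.4] rv [ 1.     0.005 -0.002] [-0.002  0.001 -1.   ]
dp [-0.03  0.07  0.07] ang [-0.01  0.02  0.05]
```

Request:
jog_arm:
  dp:
    - [0, 0.05, 0.05]
    - [0, 0.05, 0.05]
    - [0, 0.05, 0.05]
    - [0, 0.05, 0.05]
    - [0, 0.05, 0.05]
  angular:
    - [0, 0, 0]
    - [0, 0, 0]
    - [0, 0, 0]
    - [0, 0, 0]
    - [0, 0, 0]
  claw: [60, 50, 30, 10, 10]

```text
t: 15.6
eef_pos: [0.5945, -0.1985, 0.0263]
tool_rot: [0.0, 1.0, 0.001, 0.001]
contact_force: [-1.5, 0.1, 5.8]
gripper_width: 0.254
```

Request:
jog_arm:
  dp:
    - [0, 0, 0]
    - [0, 0, 0]
    - [0, 0, 0]
    - [0, 0, 0]
    - [0, 0, 0]
  angular:
    - [0, 0, 0]
    - [0, 0, 0]
    - [0, 0, 0]
    - [0, 0, 0]
    - [0, 0, 0]
  claw: [10, 10, 10, 10, 10]

```text
t: 16.1
eef_pos: [0.5945, -0.1985, 0.0263]
tool_rot: [0.0, 1.0, 0.001, 0.001]
contact_force: [-0.6, 0.7, 6.0]
gripper_width: 0.255
```

```bash
python3 -c "
from h import *
st([.535,-.3435,.095]);c=snap('wrist','w13')"
```

```text
t 16.1 p [ 0.5945 -0.1985  0.0263] w 21.8 F [-0.6  0.7  6. ] rv [1.    0.003 0.001] [ 0.001 -0.    -1.   ]
dp [-2.39  5.79 -2.75] ang [ 0.   -0.01  0.03]
```

View pics/w13.png

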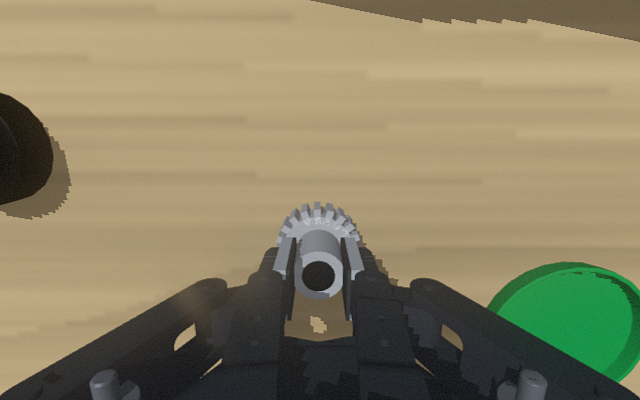

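Request:
jog_arm:
  dp:
    - [0, 0, -0.4]
    - [0, 0, -1.2]
    - [0, 0, -2.2]
    - [-0.4, 0.8, -2.6]
    - [-0.9, 2.2, -2.6]
  angular:
    - [0, 0, 0]
    - [0, 0, 0]
    - [0, 0, 0]
    - [0, 0, 0]
    - [0, 0, 0]
  claw: [10, 10, 10, 10, 10]

```text
t: 16.65
eef_pos: [0.5741, -0.2506, 0.0929]
tool_rot: [-0.0, 1.0, 0.004, 0.002]
contact_force: [-0.0, -1.1, -1.4]
gripper_width: 0.258
```

Request:
jog_arm:
  dp:
    - [-0.5, 1.2, 0]
    - [-1.0, 2.4, 0]
    - [-1.4, 3.3, 0]
    - [-1.5, 3.6, 0]
    - [-1.5, 3.6, 0]
  angular:
    - [0, 0, 0]
    - [0, 0, 0]
    - [0, 0, 0]
    - [0, 0, 0]
    - [0, 0, 0]
  claw: [10, 10, 10, 10, 10]

```text
t: 17.15
eef_pos: [0.5337, -0.3447, 0.0904]
tool_rot: [0.0, 1.0, 0.0, -0.0]
contact_force: [-0.5, 0.5, -2.1]
gripper_width: 0.256
```

```bash
python3 -c "
from h import *
c=snap('wrist','w14a');c=snap('wrist','w14');dishes(c)
st([.535,-.344,.032])"
```

```text
green [262 149 130 105] circ 0.5309 -0.3483 r 0.0495 ell [ 540.3 -349.8] [73.9 94.3]
t 17.25 p [ 0.5353 -0.3417  0.0904] w 22.1 F [ 1.   0.2 -1.3] rv [1.    0.004 0.001] [ 0.001  0.001 -1.   ]
dp [-0.01  0.1   2.34] ang [-0.01 -0.01  0.05]
```

View pics/w14.png

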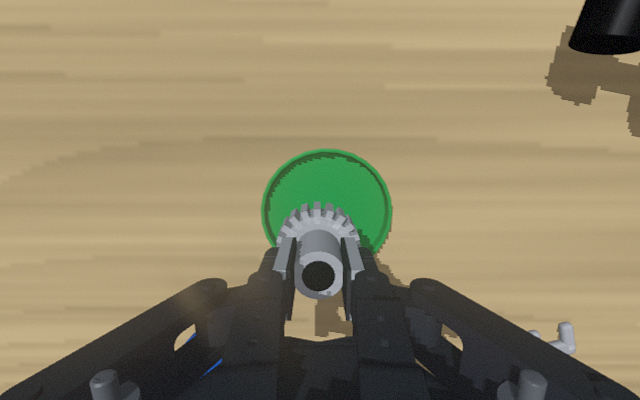

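The dish centre column is about 327 and the gear's is 318, so the target shifts to y = -0.347.

Request:
jog_arm:
  dp:
    - [-0.02, 0.18, 0.6]
    - [-0.02, 0.18, 1.3]
    - [-0.02, 0.18, 1.9]
    - [-0.02, 0.18, 2.2]
    - [-0.02, 0.18, 2.3]
  angular:
    - [0, 0, 0]
    - [0, 0, 0]
    - [0, 0, 0]
    - [0, 0, 0]
    - [0, 0, 0]
  claw: [10, 10, 10, 10, 10]

```text
t: 17.75
eef_pos: [0.5335, -0.3469, 0.0312]
tool_rot: [-0.001, 1.0, 0.002, -0.001]
contact_force: [0.0, 0.5, -2.5]
gripper_width: 0.256
```

Request:
jog_arm:
  dp:
    - [0, 0, 0.04]
    - [0, 0, 0.08]
    - [0, 0, 0.12]
    - [0, 0, 0.14]
    - [0, 0, 0.14]
  angular:
    - [0, 0, 0]
    - [0, 0, 0]
    - [0, 0, 0]
    - [0, 0, 0]
    - [0, 0, 0]
  claw: [10, 10, 10, 10, 10]

```text
t: 18.25
eef_pos: [0.5344, -0.3483, 0.0304]
tool_rot: [0.0, 1.0, 0.001, 0.001]
contact_force: [-2.5, 1.3, 4.8]
gripper_width: 0.254
```

It's touching the floor at 0.0304, as expected. Releasing.

Request:
jog_arm:
  dp:
    - [0, 0, -0.04]
    - [0, 0, -0.05]
    - [0, 0, -0.05]
    - [0, 0, -0.05]
    - [0, 0, -0.05]
  angular:
    - [0, 0, 0]
    - [0, 0, 0]
    - [0, 0, 0]
    - [0, 0, 0]
    - [0, 0, 0]
  claw: [10, 30, 50, 60, 60]

```text
t: 18.75
eef_pos: [0.5339, -0.348, 0.0305]
tool_rot: [-0.0, 1.0, 0.001, 0.0]
contact_force: [0.1, -0.1, -1.6]
gripper_width: 0.702
```

Request:
jog_arm:
  dp:
    - [0, 0, -0.5]
    - [0, 0, -1.5]
    - [0, 0, -3.0]
    - [0, 0, -4.0]
    - [0, 0, -4.2]
  angular:
    - [0, 0, 0]
    - [0, 0, 0]
    - [0, 0, 0]
    - [0, 0, 0]
    - [0, 0, 0]
  claw: [60, 60, 60, 60, 60]

```text
t: 19.25
eef_pos: [0.5361, -0.3492, 0.1403]
tool_rot: [0.002, 1.0, 0.001, 0.003]
contact_force: [0.3, -0.9, -0.2]
gripper_width: 0.706
```

```bash
python3 -c "
from h import *
c=snap('wrist','w15a');c=snap('wrist','w15');dishes(c)
st([.613,.202,.13])"
```

```text
green [264 146 108 105] circ 0.5301 -0.3481 r 0.0495 ell [ 530.2 -348.2] [97.2 97.7]
blue [243 299  42  47] circ 0.4002 -0.2893 r 0.0286 ell [ 399.1 -291.1] [38.2 51.7]
t 19.35 p [ 0.5345 -0.3484  0.1372] w 60.3 F [ 0.4  0.1 -0.1] rv [1.    0.003 0.002] [ 0.002 -0.001 -1.   ]
dp [  3.2  -22.01   0.26] ang [ 0.02 -0.03  0.03]
```

View pics/w15.png

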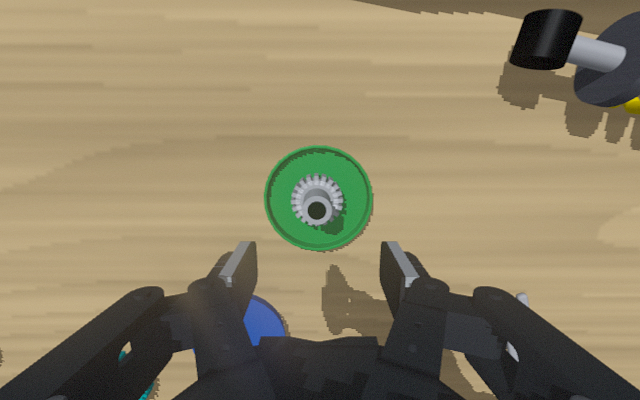

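Gear46 stands in the middle of the green dish at (318,199). Next is gear34.

Request:
jog_arm:
  dp:
    - [0.2, -1.2, 0]
    - [0.4, -3.0, 0]
    - [0.7, -4.8, 0]
    - [1.0, -6.6, 0]
    - [1.2, -8.4, 0]
  angular:
    - [0, 0, 0]
    - [0, 0, 0]
    - [0, 0, 0]
    - [0, 0, 0]
    - [0, 0, 0]
  claw: [60, 60, 60, 60, 60]

```text
t: 19.85
eef_pos: [0.5625, -0.1359, 0.1342]
tool_rot: [-0.0, 1.0, 0.001, -0.001]
contact_force: [1.2, 0.1, -1.0]
gripper_width: 0.7
```

Request:
jog_arm:
  dp:
    - [0.3, -1.8, 0]
    - [0.5, -3.6, 0]
    - [0.8, -5.4, 0]
    - [1.1, -7.2, 0]
    - [1.3, -9.0, 0]
  angular:
    - [0, 0, 0]
    - [0, 0, 0]
    - [0, 0, 0]
    - [0, 0, 0]
    - [0, 0, 0]
  claw: [60, 60, 60, 60, 60]

```text
t: 20.35
eef_pos: [0.5945, 0.0887, 0.1342]
tool_rot: [0.0, 1.0, 0.001, -0.001]
contact_force: [0.7, -0.4, 0.2]
gripper_width: 0.704
```

```bash
python3 -c "
from h import *
st([.613,.2015,.11])"
```

```text
t 20.35 p [0.5945 0.0887 0.1342] w 60.1 F [ 0.7 -0.4  0.2] rv [ 1.     0.003 -0.002] [-0.002 -0.    -1.   ]
dp [ 0.76 -4.51  0.96] ang [0.01 0.03 0.03]
```

Request:
jog_arm:
  dp:
    - [0.3, -1.6, 0.2]
    - [0.6, -3.2, 0.4]
    - [0.75, -4.3, 0.8]
    - [0.75, -4.5, 1.0]
    - [0.75, -4.5, 1.0]
  angular:
    - [0, 0, 0]
    - [0, 0, 0]
    - [0, 0, 0]
    - [0, 0, 0]
    - [0, 0, 0]
  claw: [60, 60, 60, 60, 60]

```text
t: 20.85
eef_pos: [0.6119, 0.2003, 0.1082]
tool_rot: [0.001, 1.0, 0.002, -0.002]
contact_force: [0.2, -0.8, -0.1]
gripper_width: 0.701
```

```bash
python3 -c "
from h import *
c=snap('wrist','w16a');c=snap('wrist','w16')
st([.613,.2015,.026])"
```

```text
t 20.95 p [0.6133 0.1976 0.1097] w 59.5 F [ 0.6 -0.4 -0.2] rv [ 1.     0.001 -0.002] [-0.002 -0.002 -1.   ]
dp [-0.01 -0.16  3.35] ang [0.02 0.02 0.01]
```

View pics/w16.png

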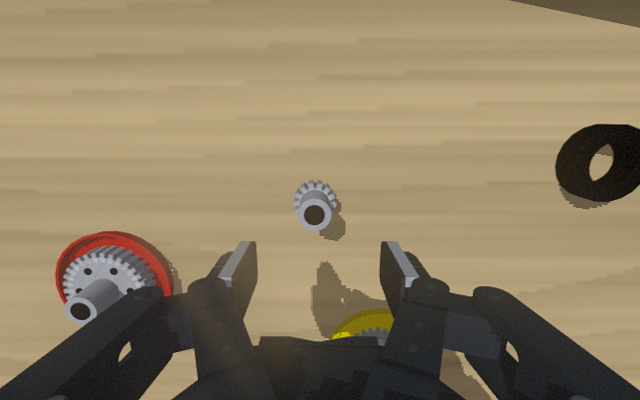

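```bash
python3 -c "
from h import *
c=dict(np.load('w16.npz'));p=ray(c,314.5,215,.044);print(p)
st([p[0]+.001,p[1],.025])"
```

```text
[0.61228083 0.20168228 0.044     ]
t 20.95 p [0.6133 0.1976 0.1097] w 59.5 F [ 0.6 -0.4 -0.2] rv [ 1.     0.001 -0.002] [-0.002 -0.002 -1.   ]
dp [ 0.   -0.17  3.39] ang [0.02 0.02 0.01]
```

Gear34's hub is at (314,215), which gives (0.612, 0.2015). Descending.

Request:
jog_arm:
  dp:
    - [0, -0.1, 1.0]
    - [0, -0.14, 2.2]
    - [0, -0.14, 3.0]
    - [0, -0.14, 3.3]
    - [0, -0.14, 3.38]
  angular:
    - [0, 0, 0]
    - [0, 0, 0]
    - [0, 0, 0]
    - [0, 0, 0]
    - [0, 0, 0]
  claw: [60, 60, 60, 60, 60]

```text
t: 21.45
eef_pos: [0.6136, 0.2013, 0.0256]
tool_rot: [0.001, 1.0, 0.0, -0.0]
contact_force: [0.6, -0.3, -0.1]
gripper_width: 0.706
```

```bash
python3 -c "
from h import *
st([.613,.2015,.025])"
```

```text
t 21.45 p [0.6136 0.2013 0.0256] w 60.3 F [ 0.6 -0.3 -0.1] rv [ 1.     0.001 -0.001] [-0.001 -0.001 -1.   ]
dp [-0.02 -0.01  0.02] ang [0.01 0.01 0.01]
```

Request:
jog_arm:
  dp:
    - [0, 0, 0]
    - [0, 0, 0]
    - [0, 0, 0]
    - [0, 0, 0]
    - [0, 0, 0]
  angular:
    - [0, 0, 0]
    - [0, 0, 0]
    - [0, 0, 0]
    - [0, 0, 0]
    - [0, 0, 0]
  claw: [60, 50, 30, 10, 10]

```text
t: 21.95
eef_pos: [0.6143, 0.2033, 0.0271]
tool_rot: [-0.0, 1.0, 0.001, 0.001]
contact_force: [-1.2, -0.5, 5.3]
gripper_width: 0.256
```

Request:
jog_arm:
  dp:
    - [0, 0, 0]
    - [0, 0, 0]
    - [0, 0, 0]
    - [0, 0, 0]
    - [0, 0, 0]
  angular:
    - [0, 0, 0]
    - [0, 0, 0]
    - [0, 0, 0]
    - [0, 0, 0]
    - [0, 0, 0]
  claw: [10, 10, 10, 10, 10]

```text
t: 22.45
eef_pos: [0.6143, 0.2033, 0.0271]
tool_rot: [-0.0, 1.0, 0.001, 0.001]
contact_force: [-0.8, -0.6, 5.7]
gripper_width: 0.251
```

```bash
python3 -c "
from h import *
st([.385,-.263,.115]);c=snap('wrist','w17')"
```

```text
t 22.45 p [0.6143 0.2033 0.0271] w 21.5 F [-0.8 -0.6  5.7] rv [1.    0.003 0.001] [ 0.001  0.    -1.   ]
dp [-9.21 18.63 -3.53] ang [-0.   -0.02  0.03]
```

View pics/w17.png

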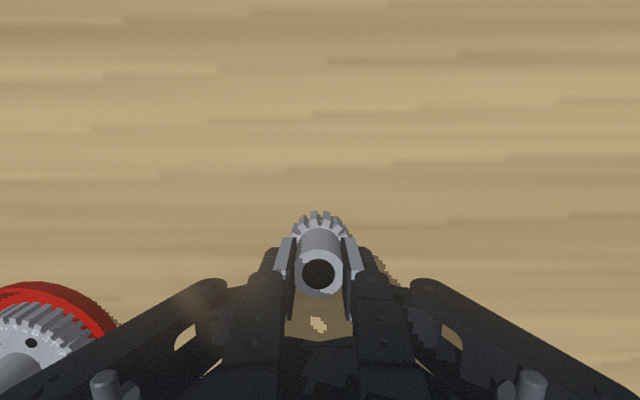

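Request:
jog_arm:
  dp:
    - [0, 0, -0.4]
    - [0, 0, -1.2]
    - [0, 0, -2.4]
    - [0, 0, -3.4]
    - [0, 0, -3.8]
  angular:
    - [0, 0, 0]
    - [0, 0, 0]
    - [0, 0, 0]
    - [0, 0, 0]
    - [0, 0, 0]
  claw: [10, 10, 10, 10, 10]

```text
t: 23.0
eef_pos: [0.6149, 0.204, 0.1241]
tool_rot: [-0.001, 1.0, 0.001, 0.002]
contact_force: [1.0, 0.2, -1.0]
gripper_width: 0.255
```

Request:
jog_arm:
  dp:
    - [-0.5, 1.0, 0]
    - [-1.2, 2.4, 0]
    - [-2.0, 4.0, 0]
    - [-2.8, 5.6, 0]
    - [-3.6, 7.2, 0]
  angular:
    - [0, 0, 0]
    - [0, 0, 0]
    - [0, 0, 0]
    - [0, 0, 0]
    - [0, 0, 0]
  claw: [10, 10, 10, 10, 10]

```text
t: 23.5
eef_pos: [0.5226, 0.0215, 0.1205]
tool_rot: [0.0, 1.0, 0.002, -0.0]
contact_force: [0.5, -0.4, -1.8]
gripper_width: 0.252
```

Request:
jog_arm:
  dp:
    - [-0.8, 1.6, 0]
    - [-1.6, 3.2, 0]
    - [-2.4, 4.8, 0]
    - [-3.2, 6.4, 0]
    - [-4.0, 8.0, 0]
  angular:
    - [0, 0, 0]
    - [0, 0, 0]
    - [0, 0, 0]
    - [0, 0, 0]
    - [0, 0, 0]
  claw: [10, 10, 10, 10, 10]

```text
t: 24.0
eef_pos: [0.4232, -0.1786, 0.1208]
tool_rot: [-0.0, 1.0, 0.001, -0.0]
contact_force: [1.5, -0.8, -0.1]
gripper_width: 0.255
```

```bash
python3 -c "
from h import *
c=snap('wrist','w18a');c=snap('wrist','w18');dishes(c)
st([.385,-.263,.1])"
```

```text
green [464   0 138 122] circ 0.5302 -0.3475 r 0.0511 ell [ 526.9 -348.1] [ 88.5 103.1]
blue [353 183 112 105] circ 0.3816 -0.2644 r 0.0504 ell [ 384.8 -267.2] [89.3 99.8]
t 24.1 p [ 0.4204 -0.1829  0.1204] w 21.2 F [-0.1  0.4 -1. ] rv [ 1.    -0.007 -0.003] [-0.003 -0.002 -1.   ]
dp [-1.39  3.21  0.83] ang [ 0.02  0.04 -0.08]
```

View pics/w18.png

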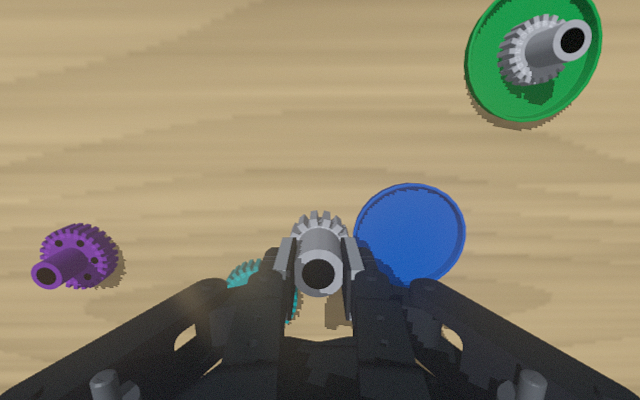

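The blue dish is at (409,235), measured at (0.3815, -0.2645). Moving over it.

Request:
jog_arm:
  dp:
    - [-0.5, 1.2, 0]
    - [-1.1, 2.5, 0]
    - [-1.4, 3.2, 0.4]
    - [-1.44, 3.27, 0.8]
    - [-1.44, 3.27, 0.9]
  angular:
    - [0, 0, 0]
    - [0, 0, 0]
    - [0, 0, 0]
    - [0, 0, 0]
    - [0, 0, 0]
  claw: [10, 10, 10, 10, 10]

```text
t: 24.6
eef_pos: [0.388, -0.2583, 0.0973]
tool_rot: [-0.001, 1.0, 0.001, -0.001]
contact_force: [-0.1, -0.0, -0.6]
gripper_width: 0.251
```

```bash
python3 -c "
from h import *
c=snap('wrist','w19a');c=snap('wrist','w19');dishes(c)
st([.384,-.2645,.033])"
```

```text
green [383   0 152  80] circ 0.5275 -0.3485 r 0.0496 ell [ 510.7 -348.9] [55.5 95.3]
blue [266 151 127 104] circ 0.382 -0.2654 r 0.0498 ell [ 390.8 -266.4] [ 81.  100.9]
t 24.7 p [ 0.3891 -0.2575  0.0979] w 21.5 F [ 0.8  0.6 -0.8] rv [ 1.     0.005 -0.001] [-0.001  0.001 -1.   ]
dp [-0.2   0.28  2.6 ] ang [-0.02  0.01  0.05]
```

View pics/w19.png

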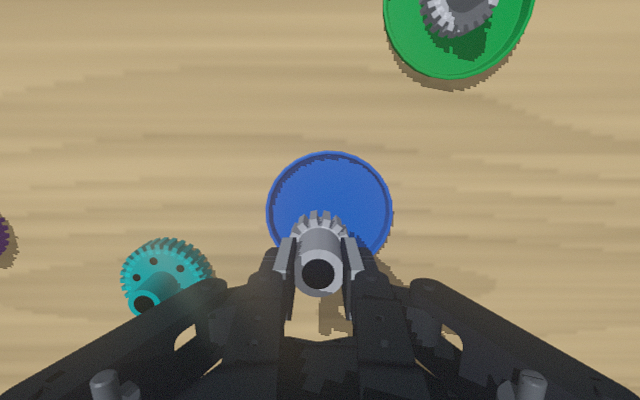

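Request:
jog_arm:
  dp:
    - [-0.1, 0.15, 0.4]
    - [-0.18, 0.28, 1.0]
    - [-0.18, 0.28, 1.8]
    - [-0.18, 0.28, 2.3]
    - [-0.18, 0.28, 2.5]
  angular:
    - [0, 0, 0]
    - [0, 0, 0]
    - [0, 0, 0]
    - [0, 0, 0]
    - [0, 0, 0]
  claw: [10, 10, 10, 10, 10]

```text
t: 25.2
eef_pos: [0.384, -0.2653, 0.0348]
tool_rot: [-0.001, 1.0, 0.002, -0.001]
contact_force: [0.5, -0.4, -1.6]
gripper_width: 0.256
```

```bash
python3 -c "
from h import *
st([.384,-.265,.031])"
```

```text
t 25.2 p [ 0.384  -0.2653  0.0348] w 21.8 F [ 0.5 -0.4 -1.6] rv [ 1.     0.004 -0.002] [-0.002  0.001 -1.   ]
dp [ 0.   -0.01  0.15] ang [-0.01  0.02  0.04]
```

Request:
jog_arm:
  dp:
    - [0, 0, 0.06]
    - [0, 0, 0.12]
    - [0, 0, 0.18]
    - [0, 0, 0.22]
    - [0, 0, 0.22]
  angular:
    - [0, 0, 0]
    - [0, 0, 0]
    - [0, 0, 0]
    - [0, 0, 0]
    - [0, 0, 0]
  claw: [10, 10, 10, 10, 10]

```text
t: 25.7
eef_pos: [0.3848, -0.2664, 0.031]
tool_rot: [0.0, 1.0, 0.001, 0.0]
contact_force: [-0.4, 0.0, 2.2]
gripper_width: 0.253
```

It's touching the floor at 0.031. Releasing and rising.

Request:
jog_arm:
  dp:
    - [0, 0, 0]
    - [0, 0, 0]
    - [0, 0, 0]
    - [0, 0, 0]
    - [0, 0, 0]
  angular:
    - [0, 0, 0]
    - [0, 0, 0]
    - [0, 0, 0]
    - [0, 0, 0]
    - [0, 0, 0]
  claw: [20, 30, 50, 60, 60]

```text
t: 26.2
eef_pos: [0.3844, -0.2661, 0.0305]
tool_rot: [-0.0, 1.0, 0.001, -0.0]
contact_force: [-0.1, -0.2, 0.3]
gripper_width: 0.703
```

Request:
jog_arm:
  dp:
    - [0, 0, -0.5]
    - [0, 0, -1.5]
    - [0, 0, -3.0]
    - [0, 0, -4.0]
    - [0, 0, -4.2]
  angular:
    - [0, 0, 0]
    - [0, 0, 0]
    - [0, 0, 0]
    - [0, 0, 0]
    - [0, 0, 0]
  claw: [60, 60, 60, 60, 60]

```text
t: 26.7
eef_pos: [0.3862, -0.2671, 0.1392]
tool_rot: [0.002, 1.0, 0.001, 0.003]
contact_force: [1.0, -0.3, 0.7]
gripper_width: 0.702
```

```bash
python3 -c "
from h import *
c=snap('wrist','w20a');c=snap('wrist','w20');dishes(c)
c=snap('top','t20');cv2.imwrite('pics/t20z.png',cv2.resize(c['pixels'][110:300,120:510],None,fx=2,fy=2,interpolation=2))
st()"
```

```text
green [361   0 125  83] circ 0.5296 -0.3482 r 0.0494 ell [ 518.1 -348.9] [69.7 94.2]
blue [263 144 108 106] circ 0.3818 -0.2651 r 0.0497 ell [ 381.8 -265.1] [97.7 98.2]
t 26.85 p [ 0.3842 -0.2661  0.1356] w 60.0 F [-0.9  0.  -0.7] rv [1.    0.003 0.   ] [ 0. -0. -1.]
```

View pics/w20.png

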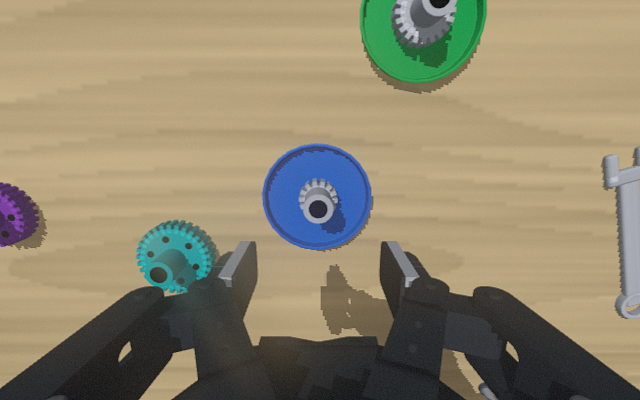

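View pics/t20z.png

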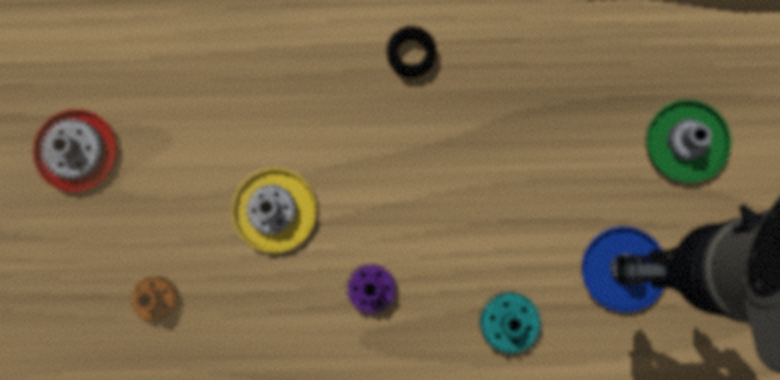

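All four gears stand centred in their dishes. The bronze gear and the ring are where they were, and the gripper is clear.

```bash
python3 -c "
from h import *
c=dict(np.load('w20.npz'));print('34',ray(c,318,209,.048))
c=dict(np.load('w15.npz'));print('46',ray(c,317,211,.048))
st();print(hand_in())"
```

```text
34 [ 0.38280933 -0.26638801  0.048     ]
46 [ 0.5307003  -0.34756307  0.048     ]
t 26.85 p [ 0.3842 -0.2661  0.1356] w 60.0 F [-0.9  0.  -0.7] rv [1.    0.003 0.   ] [ 0. -0. -1.]
the job is handed in; nothing more can be done
None
```

All four steel gears are in their dishes, hub up and released: 70 mm in red, 58 mm in yellow, 46 mm in green and 34 mm in blue. I placed them in that order, gripping each by the hub and lowering it until it touched the dish floor. The job was handed in at about 27 s, and no verdict was reported.

- **Centring:** After each release the wrist camera put the hub axis within about 3.5 mm of the dish centre (limit 15 mm). The offsets were about 2 mm for red, 3 mm for yellow, 1 mm for green and 2 mm for blue.
- **Other parts:** By eye in the last top view, the bronze gear and rubber ring lie where they were, and the purple and turquoise decoys were not touched. I did not measure any of them again. The gripper hid the 34 mm gear in that view, so the wrist camera is the only check on it.
- **Robot at hand-in:** The gripper was open with its fingertips about 90 mm above the hub, touching nothing.
- **Disagreements:** The three cameras differed by up to about 5 mm on the gears, and by more for the red and yellow dishes. Successive wrist readings of the green dish also shifted by about 5 mm. I used the latest wrist reading each time.

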